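# Pack the assortment carton with capped oil bottles

## Robot

A 7-joint arm with a two-finger parallel gripper is mounted at the origin on the work surface. World frame = base frame: x ahead of the robot, y to its left, z up, the work surface at z = 0. Lengths are in m, angles in rad, forces in N, time in s.
With the tool pointing down it reaches from about 0.425 to 0.875 m from the base axis. Payload 4.7 kg.
Tool frame: the origin (TCP) lies midway between the tips of the shut fingers; the grasp point (between the pads) lies 19 mm behind it (manip.hold_point_z is the distance from the TCP to the grasp point, in m); z points along the fingers, y is the direction in which the jaws open and shut (so a half turn about z gives the same grasp; the last joint's range is limited). The gripper opens to 85 mm and grips with 20 to 120 N. Pads are 22 mm wide; open, the fingers measure 114 mm over their backs; the gripper's body (76 mm by 85 mm) begins 54 mm behind the grasp point. The pads swing forward as they close: fully open they stand 13 mm farther back than shut.
Start: joints at [-1.229, 0.321, -0.07, 1.45, 0.023, 1.371, -0.057], TCP at [0.209, 0.615, 0.231] pointing down, gripper open.
Joint ranges: [-2.86, 2.86], [-0.3, 2.09], [-1.38, 1.24], [0.06, 2.45], [-1.56, 4.7], [0.09, 2.05], [-2.69, 2.69]. Speed limits (rad/s): [2.57, 2.57, 3.14, 3.14, 3.14, 3.14, 3.14].

## Interface

Orientations are given as a unit quaternion [x, y, z, w].
In Python, from cell import manip, planner, viewer, workorder gives the robot as it stands. Calls block until the motion is done:
- manip.move_ptp(position, orientation): joint-space move of the TCP to a pose.
- manip.line_to(position, rate=0.15, attitude=None, threshold=None): straight line of the TCP; attitude=None keeps the orientation; rate is the mean speed in m/s. With threshold (N) it stops when the force on the tool has changed by that much, and returns True; else False.
- manip.movej(angles): joint-space move.
- manip.grip(opening, force=None): opening from 0.0 (shut) to 1.0 (fully open); force is the grip in N (None keeps the last); returns when the fingers have stopped.
- manip.hold(seconds).
- planner.solve_ik(position, orientation): joint angles nearest the present ones, or None.
- manip.get_state(): the state.
- viewer.read_camera(name): name is "side" or "top"; returns the picture (400x640x3 uint8, red, green, blue); there is no depth.
- viewer.calibration(name): a dict with "fx", "fy", "cx", "cy" (pixels), "cam_to_world" (4x4, takes a point from camera to world coordinates). Camera axes: x right, y up, looking along -z (the intrinsics and any distortion apply to the point x, -y, -z); pixel columns grow to the right and rows downward; lengths in m; the calibration is good to about 2 mm. A picture is of the moment at which its call begins. calibration takes no time and is no camera call.
A pose or a line that the arm cannot do raises manip.PlanningError and nothing moves.
- workorder.finish_job(): hands the job in, once; it reports no verdict.
The state is a dict: "clock": time; "joint_positions": joint angles; "joint_velocities": joint speeds; "effort": joint torques, N m; "ee_pos": TCP position; "ee_rot": TCP orientation; "ft_force": force on the tool from outside, world axes, zero at the start; "wrist_torque": the same for the moment, N m; "finger_gap": opening from 0.0 (shut) to 1.0 (fully open).
Only numpy, scipy, OpenCV 4.12 (cv2) and the standard library are available. Lean on these libraries where they do the work, as an engineer would, in place of code of your own. Each camera call takes 0.05 s, during which the arm holds its last target.

## Task

Pack the assortment carton for dispatch: stand the two capped flat bottles in its two wide cells and the two capped round bottles in its two narrow cells, one bottle to a cell, upright and right down on the carton's floor, setting each one down rather than dropping it in. The two bottles without a cap are not filled yet: leave them, the funnel and the tub of caps standing where they are.

Things in the scene. Friction and masses are not known exactly. Their poses are not given: they have to be found in the camera images.
- flat_a: One capped flat oil bottle, teal plastic, paper labels: body 72 (its x) by 40 (its y) mm, 96 tall, shoulders sloping to a short neck at 112 mm. A ribbed screw cap, 34 mm in diameter, firmly on (lift by it), centred over the origin from 116 to 142 mm height. Full, 0.25 kg. Origin: centre of underside, z up. Half a turn makes no difference.
- flat_b: The other capped flat oil bottle, teal plastic, paper labels: body 72 (its x) by 40 (its y) mm, 96 tall, shoulders sloping to a short neck at 112 mm. A ribbed screw cap, 34 mm in diameter, firmly on (lift by it), centred over the origin from 116 to 142 mm height. Full, 0.25 kg. Origin: centre of underside, z up. Half a turn makes no difference.
- round_a: One capped round oil bottle, teal plastic, paper label: body 48 mm in diameter, 104 tall, shoulders rounding to a short neck at 124 mm. A ribbed screw cap, 34 mm in diameter, firmly on (lift by it), centred over the origin from 126 to 152 mm height. Full, 0.23 kg. Origin: centre of underside, z up.
- round_b: The other capped round oil bottle, teal plastic, paper label: body 48 mm in diameter, 104 tall, shoulders rounding to a short neck at 124 mm. A ribbed screw cap, 34 mm in diameter, firmly on (lift by it), centred over the origin from 126 to 152 mm height. Full, 0.23 kg. Origin: centre of underside, z up.
- open_flat: Look-alike to leave: empty flat bottle (body 72 (its x) by 40 (its y) mm, 96 tall, shoulders sloping to a short neck at 112 mm) WITHOUT a cap, a bare open neck 24 mm in diameter with a dark mouth, top at 130 mm. 0.05 kg. Origin: centre of underside, z up.
- open_round: Look-alike to leave: empty round bottle (body 48 mm in diameter, 104 tall, shoulders rounding to a short neck at 124 mm) WITHOUT a cap, a bare open neck 24 mm in diameter with a dark mouth, top at 140 mm. 0.05 kg. Origin: centre of underside, z up.
- carton: Fixed open carton, 168 (x) by 140 (y) mm, 88 tall, 4 mm walls and floor; flaps lean out 27 mm more. A partition (4 mm thick, top at 80) makes 4 cells: WIDE 92 (x) by 64 (y) at x -34, y +34/-34; NARROW 64 by 64 at x +48, y +34/-34. Flat bottles fit only wide cells, 72 mm side along carton x within 20 deg. Origin: centre of underside, z up; any yaw.
- scale: Blue bench scale with a steel pan and a black display strip, about 200 mm (x) by 170 mm (y), 42 mm tall; does not move, not part of the job. Origin: about the centre of its underside.
- funnel: White plastic funnel standing on its mouth: rim 104 mm in diameter, stem up to 125 mm height. Bystander, 0.09 kg. Origin: centre of the rim on the table.
- cap_tub: White plastic tub of spare caps, 120 mm across the rim, 60 mm tall. Bystander, 0.35 kg. Origin: centre of its underside.
Things that resemble listed ones, but are neither listed nor needed, are in the scene too. Leave any brown or purple look-alike of the flat_a alone.

How it is judged:
By the outcome, as a careful person would: the job done as asked, in the order asked, and still so for the second after the job is handed in, with the robot touching nothing.
It also fails if it takes over 112 s, if anything falls off the work surface, if the arm or the gripper's body presses on something with over 40 N, if the wrist force passes 120 N, or if a joint passes its speed limit or range.

## Working session

There is one attempt and no reset: what is moved stays moved. The work goes in short steps, each a Python script; the robot and the scene stay as the last script left them, time stands still between calls to the robot, and variables do not carry over. Pictures are saved under pics/ and viewed, and the job is handed in when it is done.

```bash
ls; mkdir -p pics
python3 - <<'E'
from cell import manip, planner, viewer, workorder
import cv2,numpy as np
for n in("side","top"):
    im=viewer.read_camera(n); cv2.imwrite(f"pics/{n}0.png",im[:,:,::-1])
    c=viewer.calibration(n); print(n,{k:np.round(v,4).tolist() if not isinstance(v,str) else v for k,v in c.items()})
s=manip.get_state();print(s["clock"],s["ee_pos"],s["ee_rot"],manip.hold_point_z)
E
```

```text
pics
side {'fx': 372.4369, 'fy': 372.4369, 'cx': 324.0201, 'cy': 200.0662, 'cam_to_world': [[0.8216, 0.4076, -0.3985, 0.2503], [-0.5699, 0.5989, -0.5626, -0.4297], [0.0094, 0.6894, 0.7244, 0.618], [0.0, 0.0, 0.0, 1.0]]}
top {'fx': 362.9603, 'fy': 362.9603, 'cx': 320.2475, 'cy': 198.3497, 'cam_to_world': [[0.0072, 0.9862, -0.1653, 0.4042], [-0.9995, 0.0021, -0.031, -0.0104], [-0.0302, 0.1654, 0.9858, 0.8774], [0.0, 0.0, 0.0, 1.0]]}
0.1 [0.20915088 0.61490397 0.23031611] [ 1.63142010e-01  9.86602204e-01 -8.75053124e-04 -9.72233677e-05] 0.0187
```

View pics/side0.png

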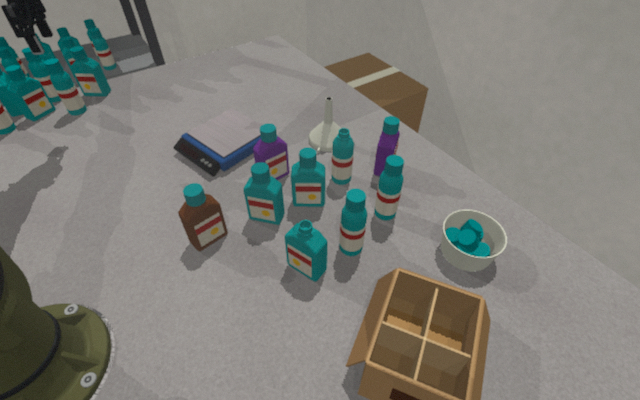

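View pics/top0.png

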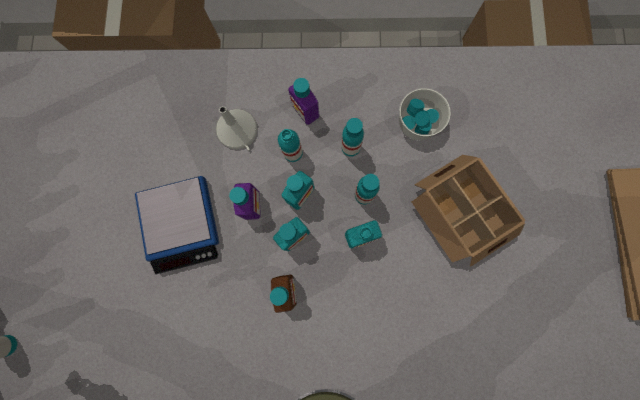

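Run:
```python
import cv2
t=cv2.imread('pics/top0.png');s=cv2.imread('pics/side0.png')
cv2.imwrite('pics/t1.png',cv2.resize(t[90:270,250:400],None,fx=3.3,fy=3.3,interpolation=cv2.INTER_CUBIC))
cv2.imwrite('pics/t2.png',cv2.resize(t[145:275,400:535],None,fx=4.4,fy=4.4,interpolation=cv2.INTER_CUBIC))
cv2.imwrite('pics/s1.png',cv2.resize(s[110:290,230:420],None,fx=3.3,fy=3.3,interpolation=cv2.INTER_CUBIC))
```

```text
(no output)
```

View pics/t1.png

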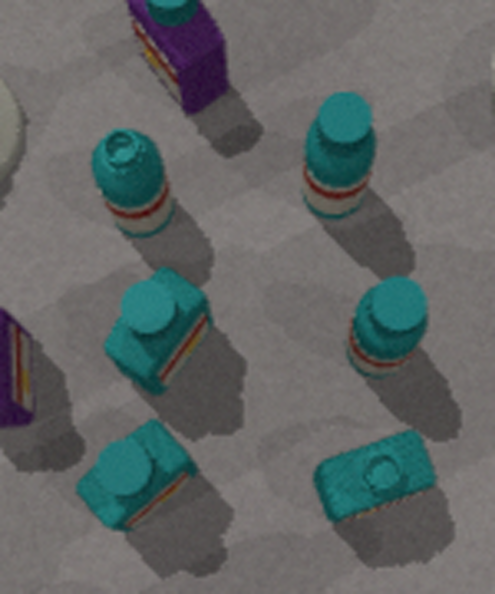

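View pics/t2.png

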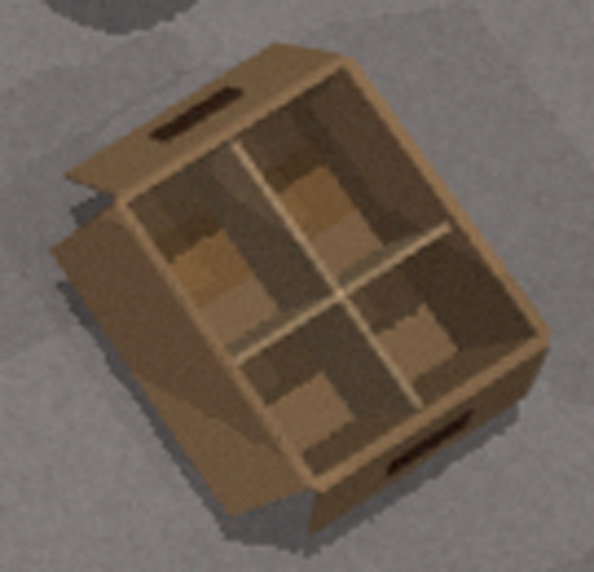

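View pics/s1.png

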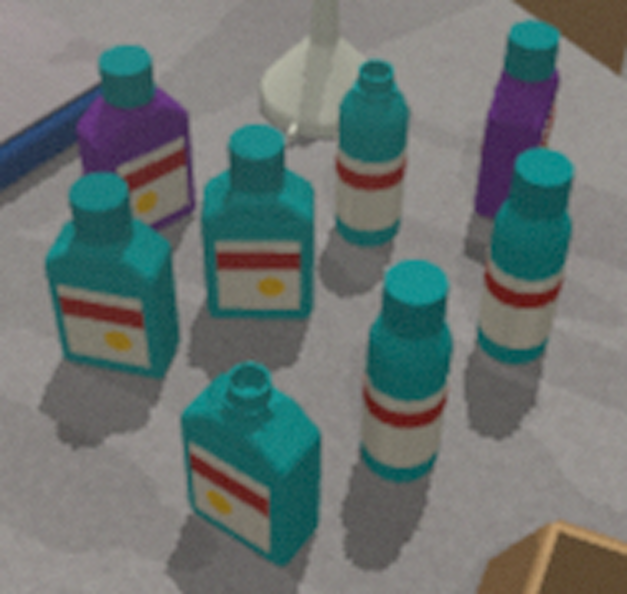

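```bash
cat > h.py <<'E'
import numpy as np, cv2
from cell import manip, planner, viewer, workorder
C={n:viewer.calibration(n) for n in("side","top")}
def ray(n,u,v):
    c=C[n];M=np.array(c["cam_to_world"]);d=np.array([(u-c["cx"])/c["fx"],-(v-c["cy"])/c["fy"],-1.])
    return M[:3,3],M[:3,:3]@d
def onz(n,u,v,z):
    o,d=ray(n,u,v);return o+d*(z-o[2])/d[2]
def tri(p,q):
    (o1,d1),(o2,d2)=ray("top",*p),ray("side",*q)
    s=np.linalg.lstsq(np.c_[d1,-d2],o2-o1,rcond=None)[0]
    a=o1+s[0]*d1;b=o2+s[1]*d2;return (a+b)/2,np.linalg.norm(a-b)
E
cat > m.py <<'E'
from h import *
t=cv2.imread('pics/top0.png');s=cv2.imread('pics/side0.png')
def capmask(im,x,y,r=11):
    v=cv2.GaussianBlur(im,(3,3),0)[:,:,1].astype(float)
    p=v[y-r:y+r+1,x-r:x+r+1].copy()
    return p
# rough
caps={'flat_far':((295,183),(308,157),.142),'flat_near':((288,231),(260.5,172),.142),'round_far':((354.5,126),(394.5,161),.152),'round_near':((371,182),(356,196),.152)}
hs={n:cv2.cvtColor(i,cv2.COLOR_BGR2HSV) for n,i in(('top',t),('side',s))}
for k,(a,b,z) in caps.items():
    r=[]
    for n,(u,v) in(('top',a),('side',b)):
        h=cv2.GaussianBlur(hs[n],(3,3),0)
        x,y=int(round(u)),int(round(v)); ref=np.median(h[y-2:y+3,x-3:x+4,2])
        teal=(h[:,:,0]>80)&(h[:,:,0]<98)&(h[:,:,1]>100)
        m=(teal&(abs(h[:,:,2].astype(int)-ref)<12)).astype(np.uint8)
        m=cv2.morphologyEx(m,cv2.MORPH_OPEN,np.ones((3,3),np.uint8))
        nl,L,st,ce=cv2.connectedComponentsWithStats(m,connectivity=4)
        i=L[y,x]; w=onz(n,u,v,z);
        print(k,n,ref,st[i],ce[i].round(1),'rough',w.round(4),'comp',onz(n,*ce[i],z).round(4))
    p,e=tri(a,b);print('   tri rough',p.round(4),'gap',round(e,4))
# red stripes of labels
for n in('side','top'):
    h=hs[n];m=(((h[:,:,0]<8)|(h[:,:,0]>170))&(h[:,:,1]>120)&(h[:,:,2]>50)).astype(np.uint8)
    nl,L,st,ce=cv2.connectedComponentsWithStats(m)
    for i in range(1,nl):
        if st[i,4]<15 or not(230<ce[i][0]<420 and 90<ce[i][1]<290):continue
        yx=np.argwhere(L==i);vx,vy,cx,cy=cv2.fitLine(yx[:,::-1].astype(np.float32),cv2.DIST_L2,0,.01,.01).ravel()
        A=onz(n,cx-8*vx,cy-8*vy,.05);B=onz(n,cx+8*vx,cy+8*vy,.05);d=B-A
        print(n,ce[i].round(1),st[i],'yaw',np.degrees(np.arctan2(d[1],d[0])).round(1),A.round(3))
E
python3 m.py
```

```text
flat_far top 129.0 [287 175  15  15 182] [294.  181.8] rough [0.5597 0.0653 0.142 ] comp [0.5622 0.0674 0.142 ]
flat_far side 122.0 [     0      0    640    400 254522] [319.4 199.5] rough [0.553  0.0546 0.142 ] comp [ 0.5062 -0.0544  0.142 ]
   tri rough [0.5616 0.0669 0.1297] gap 0.0015
flat_near top 118.0 [275 222  20  20 245] [285.4 231.7] rough [0.4602 0.0777 0.142 ] comp [0.4587 0.0829 0.142 ]
flat_near side 123.0 [251 163  17  10 144] [259.1 167.6] rough [0.4544 0.0681 0.142 ] comp [0.4582 0.0806 0.142 ]
   tri rough [0.4601 0.0794 0.1309] gap 0.002
round_far top 119.0 [347 118  15  14 174] [354.  124.7] rough [ 0.6794 -0.0582  0.152 ] comp [ 0.6823 -0.0572  0.152 ]
round_far side 140.0 [387 155  17  10 132] [395.  159.9] rough [ 0.6779 -0.0589  0.152 ] comp [ 0.6809 -0.057   0.152 ]
   tri rough [ 0.6795 -0.058   0.1508] gap 0.0009
round_near top 119.0 [363 174  16  15 193] [370.4 181. ] rough [ 0.5598 -0.0907  0.152 ] comp [ 0.5619 -0.0894  0.152 ]
round_near side 144.0 [347 189  19  12 184] [355.7 194.5] rough [ 0.5584 -0.0912  0.152 ] comp [ 0.5602 -0.088   0.152 ]
   tri rough [ 0.5596 -0.0906  0.1509] gap 0.001
side [276.8 161. ] [268 156  18  11  77] yaw 4.8 [0.523 0.175 0.05 ]
side [341.4 163.7] [332 159  20   8  75] yaw -41.2 [0.649 0.097 0.05 ]
side [307.5 188.5] [296 187  24   4  96] yaw -34.2 [0.539 0.07  0.05 ]
side [386.9 199.1] [377 193  22  10  88] yaw -50.8 [ 0.664 -0.048  0.05 ]
side [260.5 204.3] [249 200  24   9 102] yaw -48.9 [0.435 0.089 0.05 ]
side [351.8 235.4] [341 230  24   9  85] yaw -39.8 [ 0.542 -0.086  0.05 ]
side [299.2 256.6] [288 248  23  18  98] yaw -70.8 [ 0.438 -0.066  0.05 ]
top [350.3 147.7] [343 144  16   6  28] yaw -99.4 [ 0.667 -0.036  0.05 ]
top [293.  152.9] [284 147  17   9  29] yaw -68.3 [0.645 0.099 0.05 ]
top [255.  198.5] [255 190   1  18  18] yaw -177.9 [0.561 0.168 0.05 ]
```

```bash
cat > c.py <<'E'
from h import *
f=lambda p,z:onz('top',p[0]/4.4+400-.4,p[1]/4.4+145-.4,z)
P={k:f(p,.08)for k,p in dict(c=(341,293),yl=(237,358),yr=(447,229),xn=(238,145),xp=(417,407)).items()}
for k,v in P.items():print(k,v.round(4))
d=lambda a,b:(np.linalg.norm(P[a]-P[b]).round(4),np.degrees(np.arctan2(*(P[b]-P[a])[[1,0]])).round(1))
print(d('xn','xp'),d('yl','yr'),d('c','xp'),d('c','xn'),d('c','yl'),d('c','yr'))
R={k:f(p,.088)for k,p in dict(a=(122,203),b=(348,58),c=(547,338),d=(318,487)).items()}
for k,v in R.items():print(k,v.round(4))
print('rim centre',np.mean(list(R.values()),0).round(4))
for a,b in('ab','bc','dc','ad'):print(a,b,np.linalg.norm(R[a]-R[b]).round(4),np.degrees(np.arctan2(*(R[b]-R[a])[[1,0]])).round(1))
print('flatfar side',onz('side',307.5,152.7,.142),onz('top',294.6,182.2,.142)); print('flatnear',onz('top',286.9,231.5,.142))
s=cv2.imread('pics/side0.png')
cv2.imwrite('pics/s2.png',cv2.resize(s[255:400,340:500],None,fx=4,fy=4,interpolation=cv2.INTER_CUBIC))
E
python3 c.py
```

```text
c [ 0.5102 -0.3287  0.08  ]
yl [ 0.4776 -0.2759  0.08  ]
yr [ 0.5426 -0.383   0.08  ]
xn [ 0.5855 -0.2821  0.08  ]
xp [ 0.454 -0.362  0.08 ]
(np.float64(0.1539), np.float64(-148.7)) (np.float64(0.1253), np.float64(-58.8)) (np.float64(0.0653), np.float64(-149.4)) (np.float64(0.0886), np.float64(31.8)) (np.float64(0.0621), np.float64(121.7)) (np.float64(0.0632), np.float64(-59.2))
a [ 0.554  -0.2206  0.088 ]
b [ 0.6286 -0.3366  0.088 ]
c [ 0.4873 -0.4234  0.088 ]
d [ 0.4147 -0.3086  0.088 ]
rim centre [ 0.5212 -0.3223  0.088 ]
a b 0.1379 -57.3
b c 0.1658 -148.4
d c 0.1358 -57.7
a d 0.1648 -147.7
flatfar side [0.55949221 0.0663624  0.142     ] [0.56141993 0.06615886 0.142     ]
flatnear [0.45917287 0.07989403 0.142     ]
```

View pics/s2.png

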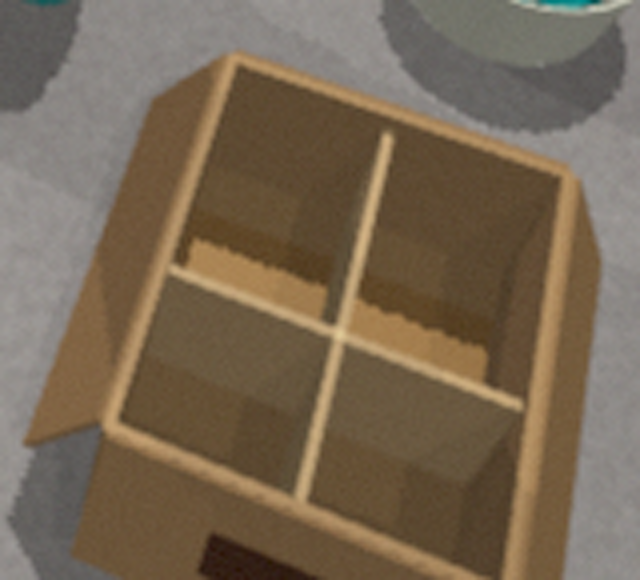

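```bash
cat >> h.py <<'E'
from scipy.spatial.transform import Rotation as Ro
def q(deg): return (Ro.from_euler('z',deg,degrees=True)*Ro.from_quat([1,0,0,0])).as_quat()
CT=np.array([.5215,-.322]);CY=-148.5;a_=np.radians(CY)
def cell(x,y): return CT+x*np.array([np.cos(a_),np.sin(a_)])+y*np.array([-np.sin(a_),np.cos(a_)])
def st(tag=''):
    s=manip.get_state();print(tag,'t',round(s["clock"],2),np.round(s["ee_pos"],4),'F',np.round(s["ft_force"],1),'gap',round(s["finger_gap"],3),'j',np.round(s["joint_positions"],2))
def plan(src,sy,dst,dy,z):
    """choose jaw half turns: sy source tool yaw, dy target tool yaw (deg, linked)"""
    best=None
    for k in(0,180):
      for m in(0,180):
        j1=planner.solve_ik([*src,z],q(sy+k));j2=planner.solve_ik([*dst,.29],q(dy+k+m))
        if j1 is None or j2 is None: continue
        j0=np.array(manip.get_state()["joint_positions"])
        c=max(abs(np.array(j2)-j1))+.5*max(abs(np.array(j1)-j0))
        if best is None or c<best[0]:best=(c,sy+k,dy+k+m,np.round(j1,2),np.round(j2,2))
    return best
def pick(src,yaw,z,op=.75):
    up=[*src,.26]
    manip.grip(op,70)
    try: manip.line_to([*src,.29],rate=.3,attitude=q(yaw))
    except manip.PlanningError as e: print('ptp',e); manip.move_ptp([*src,.29],q(yaw))
    manip.line_to([*src,z+.03],rate=.2)
    print('hit',manip.line_to([*src,z],rate=.06,threshold=8))
    manip.grip(0.0,70); st('gripped')
def lift(src,z):
    manip.line_to([*src,z+.01],rate=.05);manip.line_to([*src,z+.175],rate=.2);st('lifted')
def place(dst,yaw,z):
    h=z+.175
    manip.line_to([*dst,h],rate=.22,attitude=q(yaw));manip.hold(.3);st('over')
E
python3 - <<'E'
from h import *
print(plan((.459,.080),-48.9,cell(-.034,.034),31.5,.110))
print(plan((.561,.0665),-34.2,cell(-.034,-.034),31.5,.110))
E
```

```text
(np.float64(1.0938946306798831), 131.1, 391.5, array([-0.69,  0.02,  0.47,  2.06, -0.01,  1.07,  0.5 ]), array([-0.16,  0.43,  0.92,  1.36, -0.34,  1.51, -0.29]))
(np.float64(1.8155695045768245), 145.8, 391.5, array([-0.59,  0.25,  0.49,  1.83, -0.13,  1.1 ,  0.92]), array([-0.34,  0.26,  0.94,  1.52, -0.21,  1.47, -0.41]))
```

```bash
cat > p1.py <<'E'
from h import *
src=(.459,.080);dst=cell(-.034,.034);b=plan(src,-48.9,dst,31.5,.110)
pick(src,b[1],.110);lift(src,.110)
place(dst,b[2],.110)
for n in("side","top"):
    cv2.imwrite(f"pics/{n}1.png",viewer.read_camera(n)[:,:,::-1])
E
python3 p1.py; python3 -c "
import cv2,numpy as np
cv2.imwrite('pics/b1.png',cv2.resize(np.vstack([cv2.imread('pics/side1.png')[60:],cv2.imread('pics/top1.png')[60:300]]),None,fx=1,fy=1))"
```

```text
hit False
gripped t 4.52 [0.4594 0.08   0.1106] F [-0.6 -0.7  4.1] gap 0.38 j [-0.7   0.02  0.47  2.05 -0.01  1.07  0.5 ]
lifted t 5.84 [0.4582 0.0798 0.2836] F [ 0.7  0.1 -3.1] gap 0.376 j [-0.71 -0.12  0.45  1.82  0.05  1.44  0.44]
over t 8.23 [ 0.5684 -0.3328  0.2851] F [-0.3  0.7 -3.4] gap 0.377 j [-0.15  0.42  0.89  1.37 -0.32  1.5  -0.3 ]
```

View pics/b1.png

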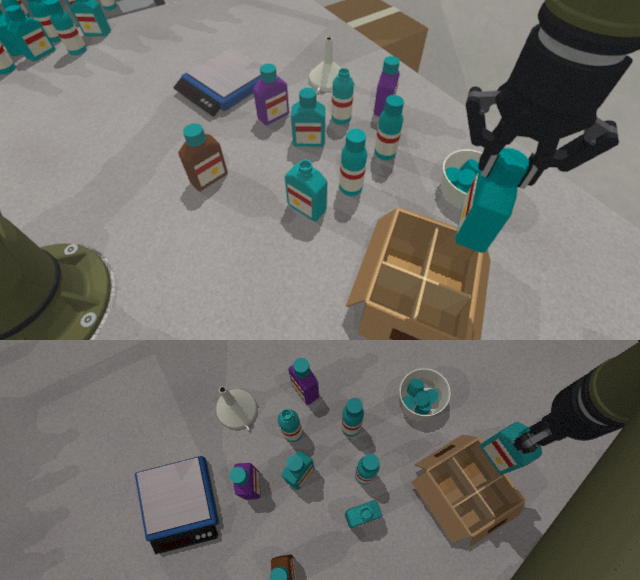

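```bash
cat >> h.py <<'E'
def proj(n,p):
    c=C[n];M=np.array(c["cam_to_world"]);x=M[:3,:3].T@(np.array(p)-M[:3,3]);return np.round([c["cx"]-c["fx"]*x[0]/x[2],c["cy"]+c["fy"]*x[1]/x[2]],1)
E
python3 - <<'E'
from h import *
s=manip.get_state();p=s["ee_pos"];print(Ro.from_quat(s["ee_rot"]).as_matrix().round(3))
for n in C:
  for z in(-.110,-.014,.032): print(n,z,proj(n,p+np.array([0,0,z])))
  im=cv2.imread(f'pics/{n}1.png');im=im[120:360,330:570] if n=='side' else im[80:280,400:640]
  u=np.radians(31.5);ex=np.array([np.cos(u),np.sin(u),0])*.036;ey=np.array([-np.sin(u),np.cos(u),0])*.02
  im=cv2.resize(im,None,fx=2.5,fy=2.5,interpolation=cv2.INTER_CUBIC);off=np.array([330,120] if n=='side' else [400,80])
  for z in(-.110,-.014):
    for a,b in((1,1),(1,-1),(-1,-1),(-1,1)):
      x=(proj(n,p+a*ex+b*ey+[0,0,z])-off)*2.5;cv2.circle(im,tuple(int(v) for v in x),3,(0,0,255) if z<-.1 else (0,255,255),-1)
  cv2.imwrite(f'pics/o{n}1.png',im)
E
python3 -c "
import cv2,numpy as np
a=cv2.imread('pics/oside1.png');b=cv2.imread('pics/otop1.png');b=cv2.copyMakeBorder(b,0,len(a)-len(b),0,0,0)
cv2.imwrite('pics/o1.png',cv2.resize(np.hstack([a,b]),None,fx=.66,fy=.66))"
```

```text
[[ 0.852  0.523  0.   ]
 [ 0.523 -0.852  0.   ]
 [ 0.     0.    -1.   ]]
side -0.11 [474.  287.5]
side -0.014 [498.8 244.5]
side 0.032 [513.8 218.6]
top -0.11 [496.7 175.4]
top -0.014 [522.1 162.4]
top 0.032 [537.3 154.7]
```

View pics/o1.png

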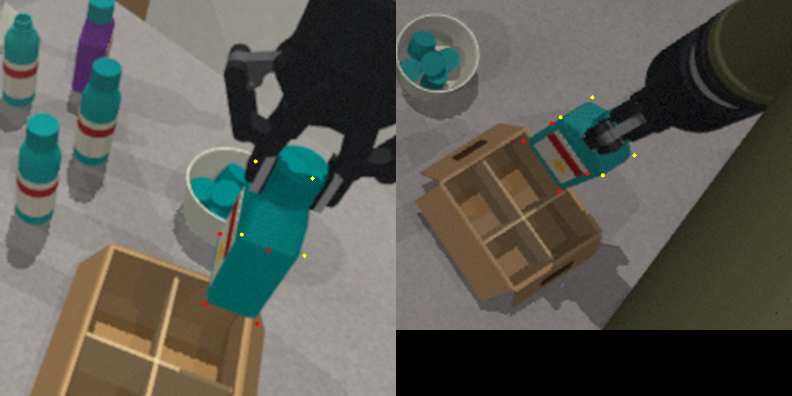

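```bash
cat >> h.py <<'E'
def down(dst,z):
    hit=manip.line_to([*dst,z+.060],rate=.15,threshold=6); st(f'mid hit={hit}')
    if hit: return False
    hit=manip.line_to([*dst,z+.012],rate=.06,threshold=6); st(f'near hit={hit}')
    if hit: return False
    hit=manip.line_to([*dst,z-.003],rate=.015,threshold=2.5); st(f'floor hit={hit}')
    return hit
def release(dst,z,op=.62):
    manip.hold(.2);manip.grip(op);st('released')
    manip.line_to([*dst,z+.035],rate=.06);manip.line_to([*dst,z+.175],rate=.2)
E
python3 - <<'E'
from h import *
print(down(cell(-.034,.034),.110))
E
```

```text
mid hit=False t 9.25 [ 0.5688 -0.3338  0.1712] F [ 0.1  0.5 -2.2] gap 0.38 j [-0.14  0.48  0.85  1.53 -0.37  1.3  -0.26]
near hit=False t 10.2 [ 0.5685 -0.3335  0.1224] F [-0.3 -0.3 -2.8] gap 0.377 j [-0.13  0.52  0.83  1.58 -0.4   1.22 -0.24]
floor hit=True t 10.79 [ 0.5683 -0.3332  0.1147] F [-1.   1.   4.6] gap 0.377 j [-0.12  0.53  0.83  1.59 -0.41  1.21 -0.24]
True
```

Run:
```python
from h import *
d=cell(-.034,.034);release(d,.1147)
src=(.561,.0665);dst=cell(-.034,-.034);b=plan(src,-34.2,dst,31.5,.110);print(b)
pick(src,b[1],.110)
for n in("side","top"):
    cv2.imwrite(f"pics/{n}2.png",viewer.read_camera(n)[:,:,::-1])
a=cv2.imread('pics/side2.png')[60:];t=cv2.imread('pics/top2.png')[60:300]
cv2.imwrite('pics/b2.png',np.vstack([a,t]))
```

```text
released t 11.32 [ 0.5671 -0.3323  0.1128] F [ 0.1 -0.2 -0.4] gap 0.621 j [-0.12  0.53  0.83  1.59 -0.41  1.21 -0.24]
(np.float64(1.9762844700343614), 145.8, 391.5, array([-0.67,  0.26,  0.57,  1.83, -0.16,  1.1 ,  0.94]), array([-0.32,  0.26,  0.92,  1.52, -0.21,  1.47, -0.42]))
hit False
gripped t 17.27 [0.5615 0.0664 0.1107] F [ 0.3 -0.4  3.2] gap 0.378 j [-0.56  0.24  0.45  1.83 -0.12  1.1   0.91]
```

View pics/b2.png

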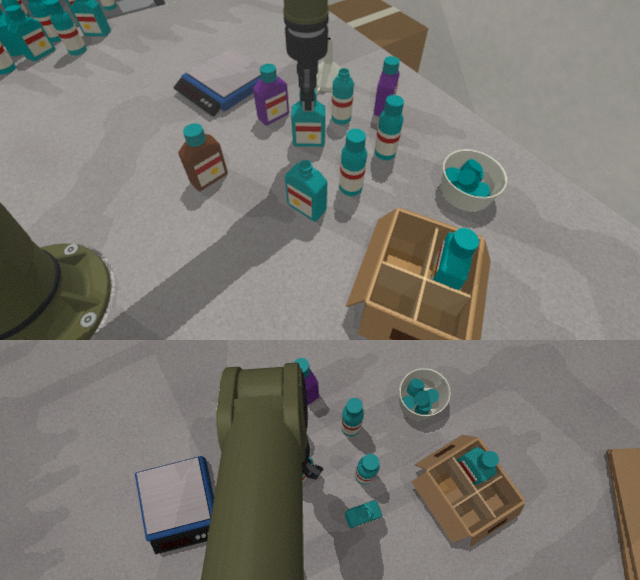

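Run:
```python
from h import *
src=(.561,.0665);dst=cell(-.034,-.034)
lift(src,.110);place(dst,391.5,.110)
if down(dst,.110):
    z=manip.get_state()["ee_pos"][2]; release(dst,z)
    src=(.561,-.0885);dst=cell(.048,.034)
    # round: jaw yaw free; place jaws along carton y, choose near source yaw
    for dy in(31.5,121.5):
        for sy in range(-90,90,30):
            b=plan(src,sy,dst,dy,.12)
            if b: print(dy,sy,round(b[0],2),b[1:3],b[3],b[4])
    cv2.imwrite("pics/side3.png",viewer.read_camera("side")[:,:,::-1])
    cv2.imwrite("pics/top3.png",viewer.read_camera("top")[:,:,::-1])
    a=cv2.imread('pics/side3.png')[60:];t=cv2.imread('pics/top3.png')[60:300]
    cv2.imwrite('pics/b3.png',np.vstack([a,t]))
```

```text
lifted t 18.7 [0.5602 0.0665 0.2835] F [ 0.2  0.3 -1.7] gap 0.379 j [-0.58  0.12  0.46  1.6  -0.05  1.43  0.86]
over t 21.14 [ 0.5328 -0.275   0.285 ] F [-0.   0.8 -2.2] gap 0.376 j [-0.28  0.25  0.86  1.53 -0.19  1.45 -0.43]
mid hit=False t 22.06 [ 0.5333 -0.2757  0.171 ] F [ 0.4  0.1 -1.5] gap 0.377 j [-0.25  0.32  0.83  1.69 -0.25  1.24 -0.39]
near hit=False t 23.01 [ 0.533  -0.2755  0.1223] F [-0.7 -0.3 -2. ] gap 0.379 j [-0.23  0.37  0.81  1.74 -0.29  1.16 -0.36]
floor hit=True t 23.6 [ 0.5328 -0.2752  0.1147] F [-0.5  0.1  4.4] gap 0.376 j [-0.23  0.38  0.81  1.75 -0.3   1.14 -0.35]
released t 24.13 [ 0.5316 -0.2744  0.1131] F [-0.1  0.2 -0.4] gap 0.616 j [-0.23  0.38  0.81  1.75 -0.3   1.14 -0.35]
31.5 -90 0.82 (90, 391.5) [-0.45  0.26  0.64  1.82 -0.17  1.12  0.25] [-0.09  0.33  0.9   1.46 -0.25  1.48 -0.22]
31.5 -60 1.57 (120, 391.5) [-0.38  0.25  0.57  1.81 -0.15  1.12  0.76] [-0.09  0.33  0.9   1.46 -0.25  1.48 -0.22]
31.5 -30 2.21 (-30, 31.5) [-0.64  0.31  0.88  1.82 -0.26  1.13 -1.76] [-0.09  0.33  0.9   1.46 -0.25  1.48 -0.22]
31.5 0 1.45 (0, 31.5) [-0.61  0.3   0.84  1
[... 276 characters left out ...]
  1.48 -0.22]
121.5 -90 1.38 (90, 481.5) [-0.45  0.26  0.64  1.82 -0.17  1.12  0.25] [ 0.06  0.28  0.68  1.45 -0.18  1.47  1.29]
121.5 -60 1.13 (120, 481.5) [-0.38  0.25  0.57  1.81 -0.15  1.12  0.76] [ 0.06  0.28  0.68  1.45 -0.18  1.47  1.29]
121.5 -30 1.07 (-30, 301.5) [-0.64  0.31  0.88  1.82 -0.26  1.13 -1.76] [-0.24  0.41  1.14  1.46 -0.37  1.51 -1.7 ]
121.5 0 0.86 (0, 301.5) [-0.61  0.3   0.84  1.82 -0.24  1.13 -1.26] [-0.24  0.41  1.14  1.46 -0.37  1.51 -1.7 ]
121.5 30 1.12 (30, 301.5) [-0.56  0.29  0.78  1.82 -0.22  1.13 -0.75] [-0.24  0.41  1.14  1.46 -0.37  1.51 -1.7 ]
121.5 60 1.62 (60, 301.5) [-0.51  0.27  0.71  1.82 -0.2   1.12 -0.25] [-0.24  0.41  1.14  1.46 -0.37  1.51 -1.7 ]
```

View pics/b3.png

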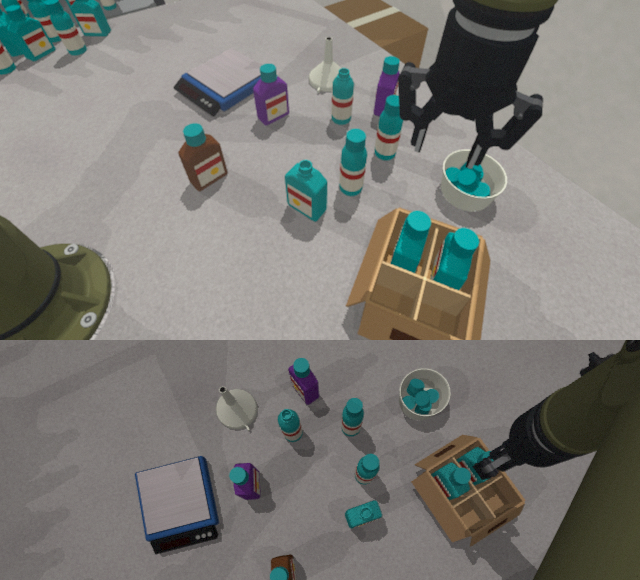

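```bash
cat > p3.py <<'E'
from h import *
import sys
src,cy,tag=((.561,-.0885),.034,'4') if sys.argv[1]=='n' else ((.6815,-.0575),-.034,'5')
dst=cell(.048,cy);z=.120
b=plan(src,60,dst,31.5,z);print(b)
pick(src,b[1],z);g=manip.get_state()["finger_gap"]
assert g>.3
lift(src,z);place(dst,b[2],z)
if down(dst,z):
    release(dst,manip.get_state()["ee_pos"][2])
    st('up')
for n in("side","top"): cv2.imwrite(f"pics/{n}{tag}.png",viewer.read_camera(n)[:,:,::-1])
a=cv2.imread(f'pics/side{tag}.png')[60:];t=cv2.imread(f'pics/top{tag}.png')[60:300]
cv2.imwrite(f'pics/b{tag}.png',np.vstack([a,t]))
E
python3 p3.py n
```

```text
(np.float64(0.582033299948333), 60, 31.5, array([-0.51,  0.27,  0.71,  1.82, -0.2 ,  1.12, -0.25]), array([-0.09,  0.33,  0.9 ,  1.46, -0.25,  1.48, -0.22]))
hit False
gripped t 28.77 [ 0.5615 -0.0885  0.1207] F [0.5 0.8 2.9] gap 0.376 j [-0.47  0.26  0.67  1.82 -0.18  1.12 -0.26]
lifted t 30.09 [ 0.5603 -0.0883  0.2936] F [-0.3  0.2 -1.9] gap 0.382 j [-0.51  0.13  0.69  1.59 -0.09  1.45 -0.34]
over t 31.88 [ 0.4987 -0.3755  0.2951] F [-0.2  0.2 -1.7] gap 0.377 j [-0.1   0.33  0.91  1.45 -0.26  1.49 -0.22]
mid hit=False t 32.8 [ 0.4988 -0.3767  0.1811] F [ 0.   0.5 -2.3] gap 0.377 j [-0.09  0.39  0.88  1.61 -0.31  1.28 -0.18]
near hit=False t 33.75 [ 0.4985 -0.3763  0.1324] F [ 0.8  0.7 -1.6] gap 0.378 j [-0.07  0.43  0.86  1.67 -0.35  1.2  -0.15]
floor hit=True t 34.34 [ 0.4984 -0.3761  0.1247] F [-0.1  0.7  4.8] gap 0.378 j [-0.06  0.44  0.85  1.67 -0.35  1.19 -0.15]
released t 34.88 [ 0.4974 -0.3751  0.1231] F [ 1.  -0.6  0.6] gap 0.622 j [-0.06  0.44  0.85  1.68 -0.35  1.19 -0.15]
up t 36.48 [ 0.498  -0.3755  0.2983] F [-0.  -0.9 -1.1] gap 0.62 j [-0.1   0.33  0.91  1.44 -0.26  1.5  -0.22]
```

View pics/b4.png

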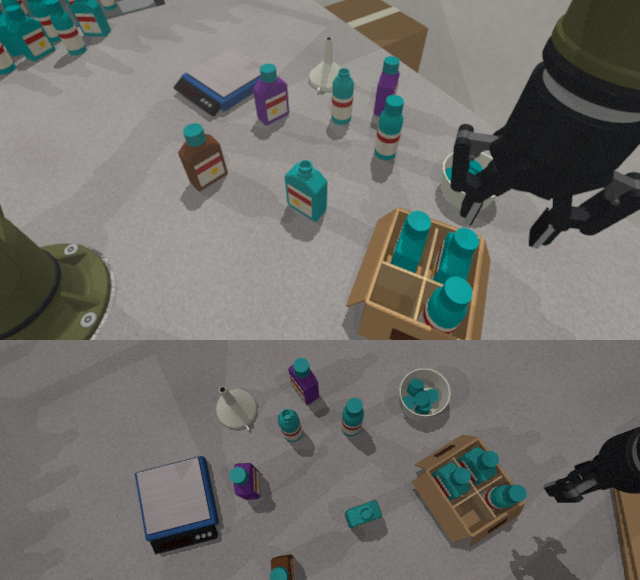

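```bash
python3 p3.py f
```

```text
(np.float64(0.5993313836492796), 60, 31.5, array([-0.48,  0.55,  0.74,  1.51, -0.38,  1.23, -0.21]), array([-0.28,  0.14,  0.93,  1.61, -0.11,  1.45, -0.36]))
hit False
gripped t 40.1 [ 0.6819 -0.0575  0.1208] F [-1.2  0.1  3.4] gap 0.377 j [-0.42  0.52  0.64  1.51 -0.33  1.22 -0.25]
lifted t 41.42 [ 0.6809 -0.0573  0.2934] F [ 0.3 -0.2 -1.5] gap 0.382 j [-0.43  0.43  0.69  1.28 -0.27  1.53 -0.3 ]
over t 43.42 [ 0.4631 -0.3177  0.2949] F [ 0.2  0.2 -2.3] gap 0.377 j [-0.28  0.14  0.93  1.6  -0.11  1.46 -0.36]
mid hit=False t 44.34 [ 0.4634 -0.3186  0.1809] F [ 0.   0.8 -1.2] gap 0.381 j [-0.24  0.22  0.91  1.77 -0.19  1.24 -0.3 ]
near hit=False t 45.29 [ 0.463  -0.3184  0.1323] F [ 0.2 -0.3 -1.5] gap 0.378 j [-0.21  0.28  0.89  1.82 -0.24  1.15 -0.26]
floor hit=True t 45.88 [ 0.4629 -0.318   0.1247] F [0.7 0.1 4.5] gap 0.377 j [-0.21  0.29  0.89  1.83 -0.25  1.14 -0.26]
released t 46.42 [ 0.4618 -0.3172  0.1234] F [-0.6 -0.9 -0.3] gap 0.619 j [-0.21  0.29  0.89  1.83 -0.24  1.14 -0.26]
up t 48.02 [ 0.4623 -0.3176  0.2983] F [-0.5  0.4 -0.5] gap 0.619 j [-0.28  0.14  0.93  1.6  -0.11  1.47 -0.36]
```

View pics/b5.png

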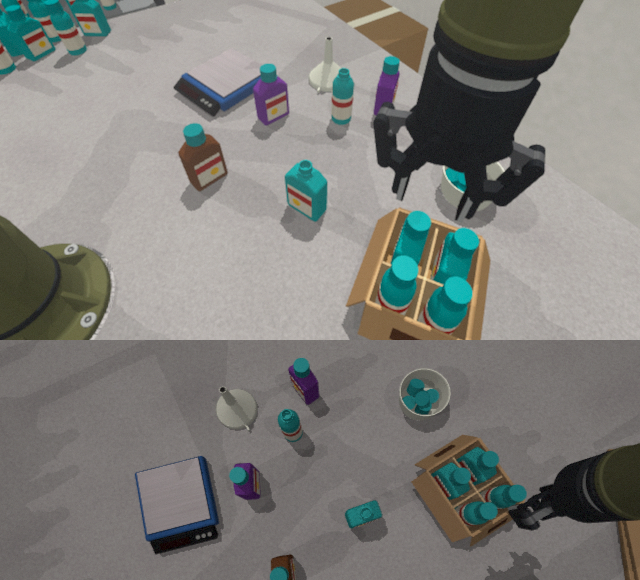

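Run:
```python
from h import *
off={'top':(420,100),'side':(345,255)}
o=[]
for n in('top','side'):
    im=cv2.imread(f'pics/{n}5.png');x,y=off[n];im=cv2.resize(im[y:y+135,x:x+140],None,fx=2.8,fy=2.8,interpolation=cv2.INTER_CUBIC)
    for cx,cy,z in((-.034,.034,.146),(-.034,-.034,.146),(.048,.034,.156),(.048,-.034,.156)):
        p=[*cell(cx,cy),z];u=(proj(n,p)-off[n]+.5)*2.8;cv2.circle(im,tuple(int(v) for v in u),3,(0,0,255),-1)
    o.append(im)
cv2.imwrite('pics/chk.png',np.hstack(o))
```

```text
(no output)
```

View pics/chk.png

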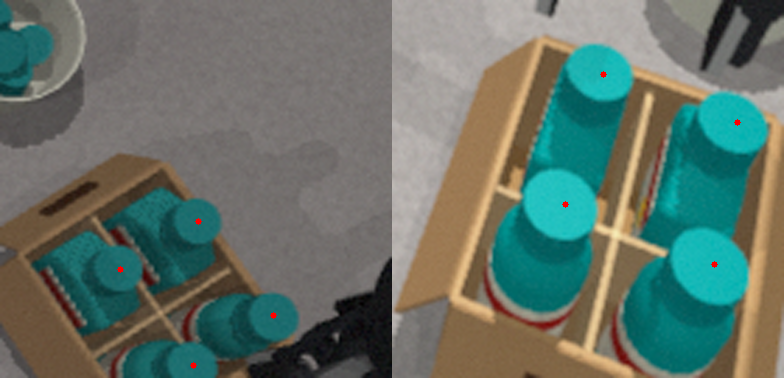

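The dots, projected at the expected seated heights, lie on all four cap tops in both views, so the bottles are upright and down on the floor. The gripper is well above them, so I'm handing in.

Run:
```python
from h import *
workorder.finish_job(); st('done')
```

```text
the job is handed in; nothing more can be done
the job is handed in; nothing more can be done
```

The carton is packed and the job is handed in. I lifted the two capped flat bottles by their caps into the wide cells first, turned so the 72 mm side runs along carton x. The two capped round bottles then went into the narrow cells. The robot's clock read 48 s at the last reading before hand-in, against the 112 s limit.

- **Setting down:** I lowered each bottle at 15 mm/s until it touched, and each touched at the height expected for the carton floor (TCP 0.1147 m for the flat bottles, 0.1247 m for the round ones). Only then did I open the fingers.
- **Final pictures:** The cap tops sit within a few mm of where seated, upright bottles should show in both views. There is one bottle in each cell.
- **Left alone:** By eye, the two uncapped bottles, the funnel and the tub stand where they were in the first pictures. I did not measure their positions again. The brown and purple look-alikes were not touched.
- **Disagreements:** My automatic cap detection was thrown off for both flat bottles: in the side view for one and the top view for the other. I used cap centres read by eye from enlarged pictures, which agreed between views to about 2 mm. No check failed after that.

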